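# Put the bench tools back on their shadow outlines

## Robot

A 6-joint arm with a two-finger parallel gripper is mounted at the origin on the work surface. World frame = base frame: x ahead of the robot, y to its left, z up, the work surface at z = 0. Lengths are in m, angles in rad, forces in N, time in s.
With the tool pointing down it reaches from about 0.3 to 0.775 m from the base axis. Payload 14.6 kg.
Tool frame: the origin (TCP) lies at the very end of the fingers, on their centre line; the grasp point (between the pads) lies 19 mm behind it; z points along the fingers, y is the line along which they close (so a half turn about z gives the same grasp; the last joint's range is limited). The gripper opens to 94 mm and grips with 3 to 60 N. Pads are 16 mm wide; open, the fingers measure 119 mm over their backs; the gripper's body (75 mm by 177 mm) begins 78 mm behind the grasp point.
Start: joints at [1.097, 0.3, 1.521, -0, 1.321, -0.067], TCP at [0.218, 0.505, 0.205] pointing down, gripper open.
Joint ranges: [-3.03, 3.03], [-0.79, 2.21], [0.23, 2.52], [-1.04, 4.18], [0, 3.07], [-2.55, 2.55]. Speed limits (rad/s): [2.22, 2.22, 2.57, 3.14, 3.14, 3.14].

## Interface

Orientations are given as [roll, pitch, yaw] about the fixed x, y, z axes, in that order (R = Rz(yaw) Ry(pitch) Rx(roll)).
In Python, from station import ctrl gives the robot as it stands.
- The arm moves only by the shell command python3 -m pendant 'ROWS' [OPENING] [FORCE]. ROWS is JSON, a list of rows, each a list of 2 entries, a list of its own where there are three numbers: the shift along the world's x, y, z in cm, then the turn about the world's z in rad. A call has 1 to 20 rows; each row shifts and turns the commanded pose from where the row before left it; what a row does not reach is not made up. A row lasts 1/12 s, in which the tool goes at most 41.7 mm and 7.16 degrees, less where a joint would pass 70% of its speed; a pose out of reach is approached as far as the arm can. A call is refused whole if a number of a shift passes 4.17 or a number of a turn 0.125, either way. A call with a gripper value outside its range is refused whole. OPENING is the opening, from 0 (shut) to 1 (fully open), set as the call begins (- or left out, the last holds). The fingers move at their own pace and stop on an object; FORCE is the grip in N (left out, the last holds). Time passes only in rows, so rows that do not move let the fingers close. It gives the time, the measured TCP pose, the force, the opening and the grip force at its end, in the units of the state.
- ctrl.get_obs(): the state, without advancing time (a new reading comes with each control period).
- ctrl.camera(name): name is "side" or "top"; returns a dict with "color" (480x640x3 uint8, red, green, blue), "intrinsics" (3x3 intrinsics, pixels), "camera_from_world" (4x4, takes a point from world to camera coordinates). Camera axes: x right, y down, z forward; pixel columns grow to the right and rows downward; lengths in m; the calibration is good to about 2 mm. A picture is of the moment at which its call begins. There is no depth.
- ctrl.hand_in(): hands the job in; it is judged then, once.
The state is a dict: "time_s": time; "qpos": joint angles; "joint_vel": joint speeds; "tau": joint torques, N m; "ee_pos": TCP position; "eef_rot": TCP orientation; "force": force on the tool from outside, world axes, zero at the start; "moment": the same for the moment, N m; "grip_width": finger opening in m; "grip_force": force on a finger pad.
Only numpy, scipy, OpenCV 4.12 (cv2) and the standard library are available. Lean on these libraries where they do the work, as an engineer would, in place of code of your own. Each camera call takes 0.05 s, during which the arm holds its last target. There are 200 camera calls.

## Task

Put the four loose tools back on their white shadow pads: hammer, square, spirit level and tape measure each resting squarely on the black outline of its own shape, level and tape standing on their bases as they are now, hammer and square pointing the way their outlines show. Let go of everything and leave the pink mug where it stands.

Things in the scene. Friction and masses are not known exactly. Their poses are not given: they have to be found in the camera images.
- hammer: Stubby claw hammer lying flat, 0.3-0.5 kg, steel head. Origin on the underside, 105 mm from the butt; x towards the head, y towards the claw, z up. Yellow/black handle x = -105 to -20 mm, 26 wide, 22 high; black neck -20 to 42 mm, 20 wide, 20 high; head x = 42 to 68, y = -45 to 45, 26 high. Balances near x = 38 mm; grip the neck near x = 15 mm, fingers closing along y.
- square: Small L-shaped try square lying flat, red stock, steel blade, 0.2 kg. Origin at underside height, inside the angle of the L (not on it), z up. Stock x = -40 to -20 mm, y = -37.5 to 37.5, 18 high; blade along +x to x = 80 mm, y = 15.5 to 37.5, 4 thick. Grip the stock near x = -30, y = 8 mm, fingers closing along x (20 mm wide).
- level: Blue pocket spirit level with black ends and green vials, a bar 150 mm long (x), 26 mm wide (y), 40 mm high, standing on its base, about 0.18 kg. Origin at the centre of the underside. The same after a half turn.
- tape: Orange tape measure with black discs on its sides, 70 mm long (x), 40 mm wide (y), 62 mm high, standing on its base, about 0.25 kg. Origin at the centre of the underside.
- hammer_pad: Hammer's white plastic pad fixed to the bench, 6 mm thick, 195 x 115 mm, with a black hammer outline. Origin on the underside at the pad's middle; x along the outline's handle towards its head, z up. The hammer's origin belongs at x = +18 mm, y = 0, on the top face, with the hammer's x along the pad's x (same direction).
- square_pad: Square's white plastic pad fixed to the bench, 6 mm thick, 145 x 105 mm, with a black L-shaped outline. Origin on the underside at the pad's middle, z up; x along the outline's blade, away from its stock. The square's origin belongs at x = -20 mm, y = 0, on the top face, with the square's x along the pad's x (same direction).
- level_pad: Level's white plastic pad fixed to the bench, 6 mm thick, 170 x 55 mm, with a black oblong outline 150 x 26 mm. Origin on the underside at the middle of pad and outline; x along the outline's length; the tool's origin belongs above it, x axes parallel, either way round.
- tape_pad: Tape measure's white plastic pad fixed to the bench, 6 mm thick, 105 x 75 mm, with a black oblong outline 70 x 40 mm. Origin on the underside at the middle of pad and outline; x along the outline's length; the tool's origin belongs above it, x axes parallel, either way round.
- mug: Pink mug standing among the pads, 72 mm across, 85 mm high, handle on its own +y side, reaching about 36 mm out. Origin at the centre of its underside. Leave it alone.
There are look-alikes about, which are no part of the job. What is shaped like the hammer_pad but green or yellow is not meant.

How it is judged:
At the end, for the whole second after the job is handed in: Each tool rests on its own pad, level and tape upright, within 12 mm and 0.2 rad of its outline (hammer and square the right way round, level and tape either way), tilted less than 0.1 rad, at rest; the mug upright and within 30 mm of its start (angle between the x axis of hammer and the x axis of hammer_pad, either way round below 0.2 rad and angle between each of hammer, square, level, tape's own z axis and vertical below 0.1 rad and z of hammer in the frame of hammer_pad between 0.001 and 0.012 m and linear speed of each of hammer, square, level, tape below 0.02 m/s and angular speed of each of hammer, square, level, tape below 0.2 rad/s and x of hammer in the frame of hammer_pad between 0.006 and 0.03 m and y of hammer in the frame of hammer_pad between -0.012 and 0.012 m and x of hammer_pad in the frame of hammer between -0.03 and -0.006 m and angle between the x axis of square and the x axis of square_pad, either way round below 0.2 rad and z of square in the frame of square_pad between 0.001 and 0.012 m and x of square in the frame of square_pad between -0.032 and -0.008 m and y of square in the frame of square_pad between -0.012 and 0.012 m and x of square_pad in the frame of square between 0.008 and 0.032 m and angle between the x axis of level and the x axis of level_pad, either way round below 0.2 rad and z of level in the frame of level_pad between 0.001 and 0.012 m and horizontal distance between level and level_pad below 0.012 m and angle between the x axis of tape and the x axis of tape_pad, either way round below 0.2 rad and z of tape in the frame of tape_pad between 0.001 and 0.012 m and horizontal distance between tape and tape_pad below 0.012 m and distance of mug from where it was at the start of the episode below 0.03 m and angle between mug's own z axis and vertical below 0.15 rad); the robot touches nothing.
It fails at once if the mug was shifted by more than 30 mm or tipped (distance of mug from where it was at the start of the episode above 0.03 m or angle between mug's own z axis and vertical above 0.3 rad).
It also fails if it takes over 112 s, if anything falls off the work surface, if the arm or the gripper's body presses on something with over 40 N, if the wrist force passes 120 N, or if a joint passes its speed limit or range.

## Working session

There is one attempt and no reset: what is moved stays moved. The work goes in short steps, Python scripts to look and compute and a shell command to move; the robot and the scene stay as the last step left them, time stands still between calls to the robot, and variables do not carry over. Pictures are saved under pics/ and viewed, at most 14 in all, crops included, and the job is handed in when it is done.

```bash
mkdir -p pics; ls
python3 - <<'E'
from station import ctrl
import cv2
for n in("top","side"):
    c=ctrl.camera(n); cv2.imwrite(f"pics/{n}0.png",cv2.cvtColor(c["color"],cv2.COLOR_RGB2BGR)); print(c["intrinsics"],c["camera_from_world"])
o=ctrl.get_obs();print(o)
E
```

```text
pics
[[499.95355052   0.         311.55703692]
 [  0.         499.95355052 231.9475956 ]
 [  0.           0.           1.        ]] [[-4.99255848e-02 -9.98752587e-01  8.40651778e-04 -8.07327555e-02]
 [-9.74428677e-01  4.85250176e-02 -2.19394796e-01  6.00681309e-01]
 [ 2.19080328e-01 -1.17725687e-02 -9.75635801e-01  1.26963005e+00]
 [ 0.00000000e+00  0.00000000e+00  0.00000000e+00  1.00000000e+00]]
[[532.72878437   0.         320.77541979]
 [  0.         532.72878437 242.54783072]
 [  0.           0.           1.        ]] [[ 0.89957947 -0.436736    0.00429462 -0.57806102]
 [-0.27317276 -0.57029327 -0.77468848  0.13873109]
 [ 0.34078354  0.69572068 -0.63232849  1.4942702 ]
 [ 0.          0.          0.          1.        ]]
{'time_s': 0.1, 'qpos': array([ 1.09739534e+00,  3.00446983e-01,  1.52148849e+00,  1.67719079e-05,
        1.32068768e+00, -6.66020837e-02]), 'joint_vel': array([-0.00017663, -0.00044735, -0.0015073 , -0.00062799, -0.00123646,
       -0.00101324]), 'tau': array([ 9.63531529e-04, -5.32637930e+01, -3.53288198e+01,  7.10535957e-02,
        2.33821169e-02, -9.21742981e-05]), 'ee_pos': array([0.2175184 , 0.50491935, 0.20493872]), 'eef_rot': array([-3.14056552e+00, -8.47922485e-05,  2.73478955e+00]), 'force': array([ 0.27062869, -0.26803478, -0.21292803]), 'moment': array([-0.001003  ,  0.0132401 , -0.01940398]), 'grip_force': 0.0, 'grip_width': 0.09387807672074397}
```

View pics/top0.png

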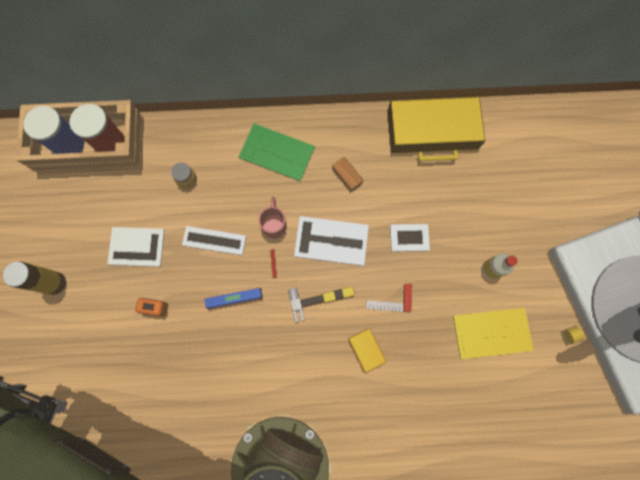

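View pics/side0.png

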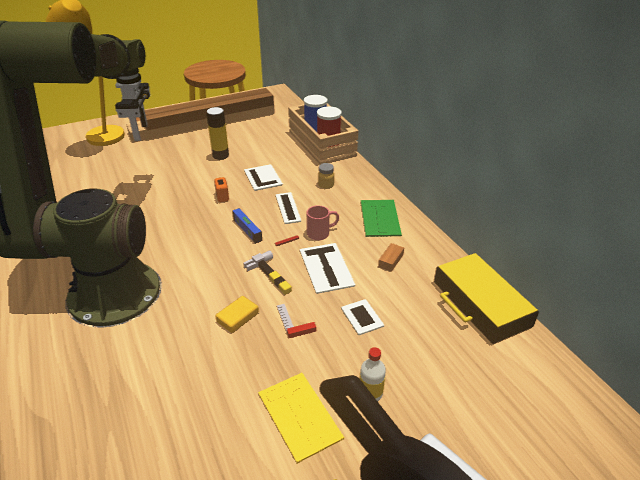

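Both pictures, top-view pixels: hammer (320,297), square (390,300), level (233,298), tape (151,307), and white pads hammer (332,241), square (136,246), level (213,240), tape (410,237). The mug is at (272,222).
Look-alikes: green pad (277,152), yellow pad (493,333), brick (348,174), yellow sponge (367,350), red pencil (274,264). I choose the white pads and check them in enlarged crops.

Run:
```python
import cv2
i=cv2.imread("pics/top0.png")
for n,(x,y) in dict(a=(100,210),b=(260,210)).items():
    cv2.imwrite(f"pics/c{n}.png",cv2.resize(i[y:y+120,x:x+160],None,fx=5,fy=5,interpolation=cv2.INTER_CUBIC))
cv2.imwrite("pics/cc.png",cv2.resize(i[210:330,355:455],None,fx=5,fy=5,interpolation=cv2.INTER_CUBIC))
```

```text
(no output)
```

View pics/ca.png

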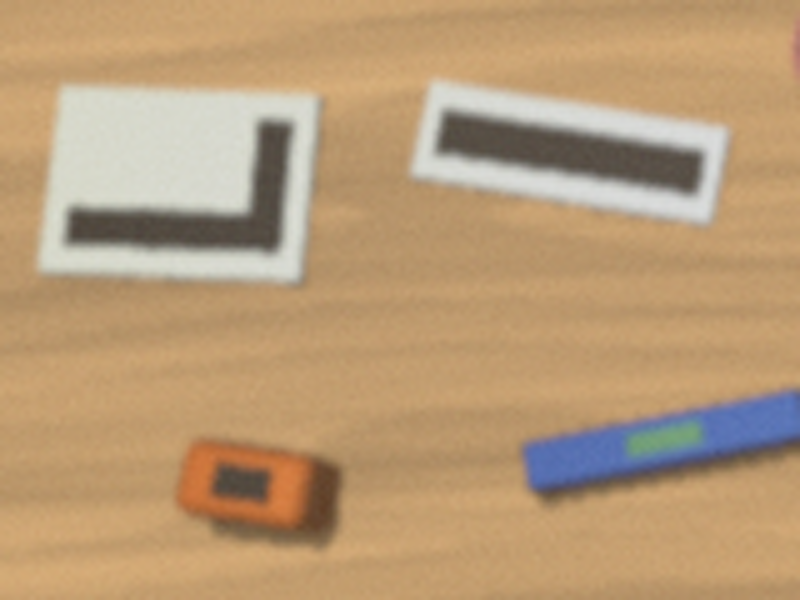

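View pics/cb.png

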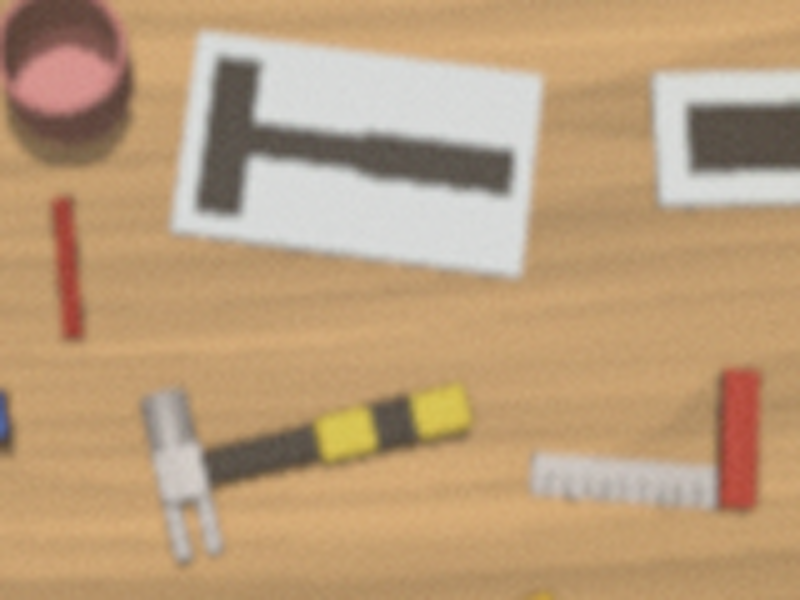

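View pics/cc.png

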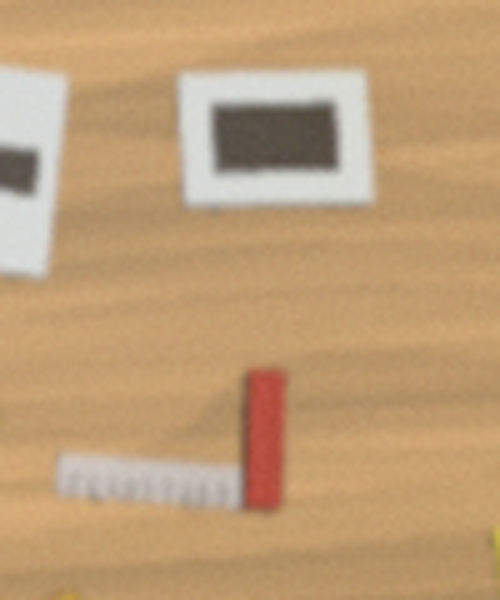

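Crop a: square pad corners are (60,86),(320,96),(302,284),(38,272), with the L stock on the right and the blade at the bottom pointing left. Level pad corners are (432,80),(730,127),(710,225),(411,178).
Crops b and c: hammer head at left with claws down, as in the outline, and the square points the same way as its outline. The level's and tape's ends need one closer composite.

Run:
```python
import cv2,numpy as np
t=cv2.imread("pics/top0.png");s=cv2.imread("pics/side0.png")
R=lambda a:cv2.resize(a,None,fx=10,fy=10,interpolation=cv2.INTER_CUBIC)
cv2.imwrite("pics/d.png",np.vstack([R(t[284:312,198:278]),np.hstack([R(s[170:202,208:248]),R(s[206:238,228:268])])]))
```

```text
(no output)
```

View pics/d.png

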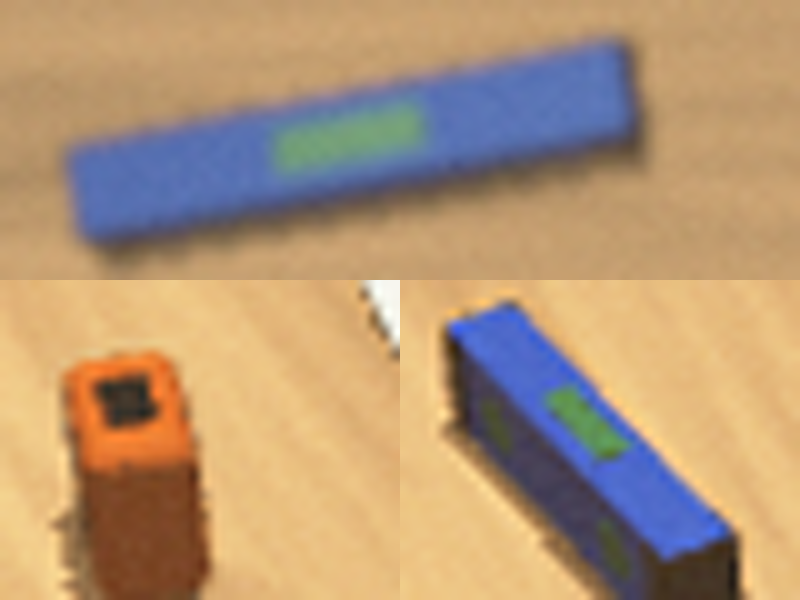

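Composite: the level's top corners are (66,148),(630,38),(636,134),(88,242) at 10x. The tape's top slopes down at its right end in the top view, so I use its left (back) edge plus 35 mm.

```bash
cat > h.py <<'E'
import numpy as np
K=np.array([[499.95355052,0,311.55703692],[0,499.95355052,231.9475956],[0,0,1]])
T=np.array([[-4.99255848e-02,-9.98752587e-01,8.40651778e-04,-8.07327555e-02],[-9.74428677e-01,4.85250176e-02,-2.19394796e-01,6.00681309e-01],[2.19080328e-01,-1.17725687e-02,-9.75635801e-01,1.26963005e+00]])
def w(p,z,off=(0,0),f=1):
    "crop pixels -> world xy at height z"
    p=(np.atleast_2d(p)+.5)/f-.5+off
    d=np.c_[p,np.ones(len(p))]@np.linalg.inv(K).T@T[:,:3]
    c=-T[:,:3].T@T[:,3]
    return (c+d*((z-c[2])/d[:,2])[:,None])[:,:2]
def rect(P):
    "corners TL,TR,BR,BL (image) -> centre, length L->R, width, yaw of direction image right->left"
    v=((P[0]-P[1])+(P[3]-P[2]))/2; u=((P[0]-P[3])+(P[1]-P[2]))/2
    return P.mean(0),np.hypot(*v),np.hypot(*u),np.arctan2(v[1],v[0]),np.arctan2(u[1],u[0])
E
python3 - <<'E'
from h import *
np.set_printoptions(precision=4,suppress=True)
A=(100,210);B=(260,210);C=(355,210)
for n,p,z,o,f in [("sqpad",[(60,86),(320,96),(302,284),(38,272)],.006,A,5),("lvpad",[(432,80),(730,127),(710,225),(411,178)],.006,A,5),
 ("hmpad",[(200,32),(543,73),(522,276),(172,233)],.006,B,5),("tppad",[(180,72),(365,70),(374,205),(185,207)],.006,C,5),
 ("level",[(66,148),(630,38),(636,134),(88,242)],.04,(198,284),10),("tapetop",[(190,437),(315,455),(304,529),(178,511)],.062,A,5),
 ("stock",[(722,369),(760,370),(757,510),(720,507)],.018,B,5)]: print(n,*rect(w(p,z,o,f)))
b,k=w([(468,408)],.022,B,5)[0],w([(207,468)],.02,B,5)[0]
d=k-b;L=np.hypot(*d);d/=L;print("hammer yaw",np.arctan2(d[1],d[0]),"neck len(147)",L,"origin",b+.105*d,"grip",b+.12*d)
e=w([(532,455),(718,466),(531,495),(718,508)],.004,B,5);print("blade yaw",[np.arctan2(*(e[i]-e[i+1])[::-1]) for i in(0,2)],e)
print("tape back mid",w([(184,474)],.062,A,5)); print("mug",w([(66,52)],.085,B,5))
E
```

```text
sqpad [0.5929 0.3791] 0.14616123129230393 0.10586619026109309 1.478469680335531 -0.07780033649354946
lvpad [0.6    0.1622] 0.16961480118891348 0.05651046088918593 1.3626299738454786 -0.2103927116995641
hmpad [ 0.5835 -0.1654] 0.19441646349617522 0.11592316388229473 1.3977681284917538 -0.17682014441481514
tppad [ 0.5809 -0.3844] 0.10446380213987945 0.07706565550824036 1.5319595942576765 -0.042346664607510145
level [0.4343 0.1056] 0.14909325597700349 0.0254695046235574 1.714976446078126 0.1301291143903883
tapetop [0.4208 0.3207] 0.06643434125583746 0.038236303668987844 1.380961545702982 -0.13503926144305467
stock [ 0.4137 -0.3604] 0.020194208934674086 0.0747075160796531 1.4680884117620085 -0.11008316060995867
hammer yaw 1.7444665477193453 neck len(147) 0.14405731925203807 origin [ 0.4189 -0.1115] grip [ 0.4163 -0.0968]
blade yaw [np.float64(1.4621107481348428), np.float64(1.4520301471894241)] [[ 0.4116 -0.2496]
 [ 0.4007 -0.35  ]
 [ 0.3902 -0.2474]
 [ 0.3782 -0.348 ]]
tape back mid [[0.427  0.3534]]
mug [[ 0.6293 -0.0094]]
```

```bash
python3 -m pendant '[[[1.85,-1.69,0],-0.12],[[1.85,-1.69,0],-0.12],[[1.85,-1.69,0],-0.12],[[1.85,-1.69,0],-0.12],[[1.85,-1.69,0],-0.12],[[1.85,-1.69,0],-0.12],[[1.85,-1.69,-1],-0.12],[[1.85,-1.69,-1],-0.12],[[1.85,-1.69,-1],-0.12],[[1.85,-1.69,-1],-0.12],[[1.9,-1.71,-1],-0.125],[[0,0,-1],0],[[0,0,0],0],[[0,0,0],0],[[0,0,0],0]]' 1 30
```

```text
time_s: 1.35
ee_pos: [0.4211, 0.3198, 0.1459]
eef_rot: [3.141, -0.0, 1.412]
force: [0.5, 0.2, 1.1]
grip_width: 0.0934
grip_force: 0.0
```

```bash
python3 -m pendant '[[[0,-0.1,-3],0],[[0,0,-3],0],[[0,0,-3],0],[[0,0,-2],0],[[0,0,-1],0],[[0,0,-0.8],0],[[0,0,0],0],[[0,0,0],0]]' && python3 -m pendant '[[[0,0,0],0],[[0,0,0],0],[[0,0,0],0],[[0,0,0],0],[[0,0,0],0],[[0,0,0],0],[[0,0,0],0],[[0,0,0],0]]' 0 30
```

```text
time_s: 2.02
ee_pos: [0.422, 0.3186, 0.0184]
eef_rot: [3.141, -0.001, 1.411]
force: [-0.3, 1.0, -0.4]
grip_width: 0.0945
grip_force: 0.0
time_s: 2.68
ee_pos: [0.4215, 0.318, 0.0174]
eef_rot: [-3.141, 0.0, 1.41]
force: [-2.5, -0.0, 1.0]
grip_width: 0.0441
grip_force: 1.0
```

```bash
python3 -m pendant '[[[0,0,0],0],[[0,0,0],0],[[0,0,0],0],[[0,0,1],0],[[0,0,2],0],[[0,0,3],0],[[0,0,3],0],[[0,0,3],0],[[0,0,2],0],[[0,0,0],0]]' 0 30 && python3 -m pendant '[[[0.4,-1.75,0],0],[[0.8,-3.5,0],0],[[0.8,-3.5,0],0],[[0.8,-3.5,0],0],[[0.8,-3.5,0],0.02],[[0.8,-3.5,0],0.02],[[0.8,-3.5,0],0.02],[[0.8,-3.5,0],0.02],[[0.8,-3.5,0],0.02],[[0.8,-3.5,0],0.02],[[0.8,-3.5,0],0],[[0.8,-3.5,0],0],[[0.8,-3.5,0],0],[[0.8,-3.5,0],0],[[0.8,-3.5,0],0],[[0.8,-3.5,0],0],[[0.8,-3.5,0],0],[[0.8,-3.5,0],0],[[0.8,-3.5,0],0],[[0.8,-3.5,0],0]]' && python3 -m pendant '[[[0.35,-2,0],0],[[0,0,0],0],[[0,0,0],0],[[0,0,0],0],[[0,0,0],0]]'
```

```text
time_s: 3.52
ee_pos: [0.4231, 0.3189, 0.1623]
eef_rot: [3.136, -0.005, 1.41]
force: [1.6, -0.5, -1.7]
grip_width: 0.0401
grip_force: 30.0
time_s: 5.18
ee_pos: [0.5773, -0.3661, 0.1559]
eef_rot: [-3.14, -0.001, 1.53]
force: [0.9, -0.5, -1.6]
grip_width: 0.0396
grip_force: 30.0
time_s: 5.6
ee_pos: [0.5812, -0.3834, 0.1571]
eef_rot: [-3.141, -0.0, 1.531]
force: [-0.2, 0.6, -2.8]
grip_width: 0.0397
grip_force: 30.0
```

```bash
python3 -m pendant '[[[0,-0.05,-3],0],[[0,0,-3],0],[[0,0,-3],0],[[0,0,-2],0],[[0,0,-1],0],[[0,0,-0.6],0],[[0,0,-0.4],0],[[0,0,-0.35],0],[[0,0,0],0],[[0,0,0],0]]' && python3 -m pendant '[[[0,0,0],0],[[0,0,0],0],[[0,0,0],0],[[0,0,0],0],[[0,0,0],0],[[0,0,0],0],[[0,0,1.5],0],[[0,0,3],0],[[0,0,3],0],[[0,0,3],0],[[0,0,2],0],[[0,0,0],0],[[0,0,0],0]]' 0.8 30
```

```text
time_s: 6.43
ee_pos: [0.5815, -0.3852, 0.0249]
eef_rot: [3.14, 0.001, 1.53]
force: [0.8, -0.2, -2.4]
grip_width: 0.04
grip_force: 30.0
time_s: 7.52
ee_pos: [0.5815, -0.3853, 0.1511]
eef_rot: [3.139, 0.002, 1.53]
force: [0.6, -0.1, 0.9]
grip_width: 0.0752
grip_force: 0.0
```

```bash
python3 -m pendant '[[[-0.8,1.6,0],0.024],[[-1.84,3.25,0],0.024],[[-1.84,3.25,0],0.024],[[-1.84,3.25,0],0.024],[[-1.84,3.25,0],0.024],[[-1.84,3.25,0],0.024],[[-1.84,3.25,0],0.024],[[-1.84,3.25,0],0.024],[[-1.84,3.25,0],0.024],[[-1.03,1.7,0],0],[[0,0,-3],0],[[0,0,-3],0],[[0,0,-3],0],[[0,0,-2],0],[[0,0,0],0],[[0,0,0],0],[[0,0,0],0]]' 0.55 50
```

```text
time_s: 8.93
ee_pos: [0.416, -0.0921, 0.0399]
eef_rot: [3.141, 0.0, 1.746]
force: [0.2, 0.5, 1.6]
grip_width: 0.0514
grip_force: 0.0
```

```bash
python3 -m pendant '[[[0,0,-2],0],[[0,0,-1],0],[[0,0,-0.5],0],[[0,0,0],0],[[0,0,0],0]]' && python3 -m pendant '[[[0,0,0],0],[[0,0,0],0],[[0,0,0],0],[[0,0,0],0],[[0,0,0],0],[[0,0,0],0],[[0,0,0],0],[[0,0,0],0]]' 0 50 && python3 -m pendant '[[[0,0,0.5],0],[[0,0,1.5],0],[[0,0,3],0],[[0,0,3],0],[[0,0,3],0],[[0,0,0],0],[[0,0,0],0],[[0,0,0],0]]'
```

```text
time_s: 9.35
ee_pos: [0.4158, -0.0921, 0.0045]
eef_rot: [3.141, 0.0, 1.746]
force: [-0.3, -0.3, 0.9]
grip_width: 0.0512
grip_force: 0.0
time_s: 10.02
ee_pos: [0.4155, -0.092, 0.0041]
eef_rot: [-3.141, -0.0, 1.746]
force: [-2.5, -0.4, 6.6]
grip_width: 0.0195
grip_force: 50.0
time_s: 10.68
ee_pos: [0.415, -0.0918, 0.1129]
eef_rot: [-3.14, -0.001, 1.746]
force: [-0.6, 0.4, -4.0]
grip_width: 0.0193
grip_force: 50.0
```

```bash
python3 -m pendant '[[[1,-0.2,0],-0.039],[[2.2,-0.45,0],-0.039],[[2.2,-0.45,0],-0.039],[[2.2,-0.45,0],-0.039],[[2.2,-0.45,0],-0.039],[[2.2,-0.45,0],-0.039],[[2.2,-0.45,0],-0.039],[[2.2,-0.45,0],-0.039],[[1.15,-0.25,0],-0.039],[[0,0,0],0],[[0,0,-2],0],[[0,0,-3],0],[[0,0,-2],0],[[0,0,-1],0],[[0,0,-1],0],[[0,0,-0.6],0],[[0,0,0],0],[[0,0,0],0],[[0,0,0],0],[[0,0,0],0]]'
```

```text
time_s: 12.35
ee_pos: [0.5916, -0.1281, 0.0189]
eef_rot: [3.14, 0.0, 1.395]
force: [0.3, -0.1, -4.4]
grip_width: 0.0196
grip_force: 50.0
```

```bash
python3 -m pendant '[[[-0.1,0,-0.3],0],[[0,0,-0.3],0],[[0,0,-0.2],0],[[0,0,0],0],[[0,0,0],0],[[0,0,0],0]]' && python3 -m pendant '[[[0,0,0],0],[[0,0,0],0],[[0,0,0],0],[[0,0,0],0],[[0,0,0],0],[[0,0,1],0],[[0,0,3],0],[[0,0,3],0],[[0,0,3],0],[[0,0,3],0],[[0,0,0],0],[[0,0,0],0]]' 0.7 30
```

```text
time_s: 12.85
ee_pos: [0.5901, -0.128, 0.0101]
eef_rot: [-3.142, 0.0, 1.395]
force: [-3.4, 0.4, 2.1]
grip_width: 0.0194
grip_force: 50.0
time_s: 13.85
ee_pos: [0.5908, -0.1282, 0.1422]
eef_rot: [3.138, 0.0, 1.395]
force: [-0.5, 0.2, -0.5]
grip_width: 0.0661
grip_force: 0.0
```

```bash
python3 -m pendant '[[[-1,1.5,0],0.035],[[-1.95,2.92,0],0.035],[[-1.95,2.92,0],0.035],[[-1.95,2.92,0],0.035],[[-1.95,2.92,0],0.035],[[-1.95,2.92,0],0.035],[[-1.95,2.92,0],0.035],[[-1.95,2.92,0],0.035],[[-0.95,1.43,0],0.037],[[0,0,0],0],[[0,0,-2],0],[[0,0,-3],0],[[0,0,-3],0],[[0,0,-2],0],[[0,0,-1.5],0],[[0,0,-0.8],0],[[0,0,0],0],[[0,0,0],0],[[0,0,0],0]]' 0.7 30 && python3 -m pendant '[[[0,0,0],0],[[0,0,0],0],[[0,0,0],0],[[0,0,0],0],[[0,0,0],0],[[0,0,0],0],[[0,0,0],0],[[0,0,0],0],[[0,0,0],0],[[0,0,0],0]]' 0 30
```

```text
time_s: 15.43
ee_pos: [0.4347, 0.1056, 0.0177]
eef_rot: [3.141, -0.0, 1.711]
force: [-0.4, -0.6, -0.2]
grip_width: 0.0654
grip_force: 0.0
time_s: 16.27
ee_pos: [0.434, 0.1057, 0.017]
eef_rot: [-3.141, 0.0, 1.712]
force: [-1.7, -0.2, 3.8]
grip_width: 0.0256
grip_force: 30.0
```

```bash
python3 -m pendant '[[[0,0,1],0],[[0,0,3],0],[[0,0,3],0],[[0,0,2],0],[[1,0.35,0],-0.039],[[2.08,0.71,0],-0.039],[[2.08,0.71,0],-0.039],[[2.08,0.71,0],-0.039],[[2.08,0.71,0],-0.039],[[2.08,0.71,0],-0.039],[[2.08,0.71,0],-0.039],[[2.08,0.71,0],-0.039],[[1.04,0.33,0],-0.039],[[0,0,0],0],[[0,0,-3],0],[[0,0,-3],0],[[0,0,-1],0],[[0,0,-0.5],0],[[0,0,0],0],[[0,0,0],0]]' && python3 -m pendant '[[[0,0,-0.4],0],[[0,0,-0.4],0],[[0,0,0],0],[[0,0,0],0],[[0,0,0],0]]'
```

```text
time_s: 17.93
ee_pos: [0.6007, 0.1623, 0.0336]
eef_rot: [3.14, -0.001, 1.361]
force: [0.3, 1.0, -0.8]
grip_width: 0.0258
grip_force: 30.0
time_s: 18.35
ee_pos: [0.6002, 0.1622, 0.0242]
eef_rot: [3.141, -0.0, 1.361]
force: [-0.5, -0.2, -1.3]
grip_width: 0.0261
grip_force: 30.0
```

```bash
python3 -m pendant '[[[0,0,-0.1],0],[[0,0,0],0],[[0,0,0],0]]' && python3 -m pendant '[[[0,0,0],0],[[0,0,0],0],[[0,0,0],0],[[0,0,0],0],[[0,0,0],0],[[0,0,1],0],[[0,0,3],0],[[0,0,3],0],[[0,0,3],0],[[0,0,3],0],[[0,0,0],0]]' 0.7 30 && python3 -m pendant '[[[-0.7,-1.85,0],-0.105],[[-1.36,-3.73,0],-0.105],[[-1.36,-3.73,0],-0.105],[[-1.36,-3.73,0],-0.105],[[-1.36,-3.73,0],-0.105],[[-1.36,-3.73,0],-0.105],[[-1.36,-3.73,0],-0.105],[[-1.36,-3.73,0],-0.105],[[-1.36,-3.73,0],-0.105],[[-1.36,-3.73,0],-0.105],[[-1.36,-3.73,0],-0.105],[[-1.36,-3.73,0],-0.105],[[-1.36,-3.73,0],-0.105],[[-1.36,-3.73,0],-0.105],[[-0.62,-1.86,0],0],[[0,0,-3],0],[[0,0,-3],0],[[0,0,0],0],[[0,0,0],0]]' 0.55 40
```

```text
time_s: 18.6
ee_pos: [0.6002, 0.1622, 0.0231]
eef_rot: [3.141, -0.0, 1.361]
force: [0.4, -0.1, -1.4]
grip_width: 0.0256
grip_force: 30.0
time_s: 19.52
ee_pos: [0.6023, 0.1627, 0.1604]
eef_rot: [3.133, -0.004, 1.361]
force: [-0.1, 0.1, 0.7]
grip_width: 0.0657
grip_force: 0.0
time_s: 21.1
ee_pos: [0.4097, -0.3594, 0.0928]
eef_rot: [-3.14, 0.002, -0.109]
force: [-0.7, -0.1, 0.6]
grip_width: 0.0518
grip_force: 0.0
```

Run:
```python
from station import ctrl
import cv2
i=cv2.cvtColor(ctrl.camera("top")["color"],cv2.COLOR_RGB2BGR); cv2.imwrite("pics/top1.png",i)
cv2.imwrite("pics/e.png",cv2.resize(i[205:325,175:437],None,fx=3,fy=3,interpolation=cv2.INTER_CUBIC))
```

```text
(no output)
```

View pics/e.png

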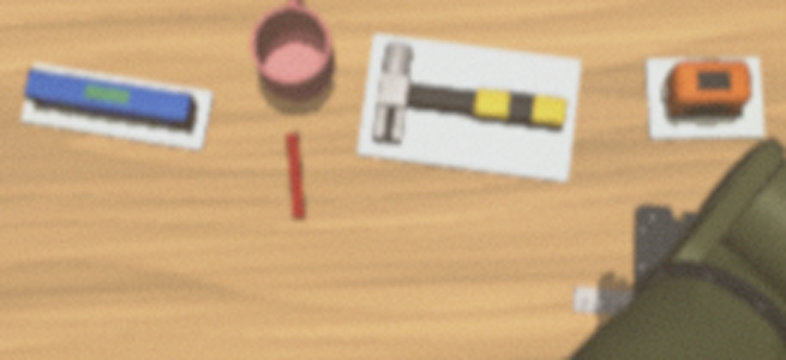

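The level, hammer and tape sit on their white pads at crop pixels (110,95), (475,100) and (710,90), and the mug is unmoved. The gripper is above the square.

```bash
python3 -m pendant '[[[0,0,-3],0],[[0,0,-3],0],[[0,0,-2],0],[[0,0,-0.8],0],[[0,0,0],0],[[0,0,0],0],[[0,0,0],0]]' && python3 -m pendant '[[[0,0,0],0],[[0,0,0],0],[[0,0,0],0],[[0,0,0],0],[[0,0,0],0],[[0,0,0],0],[[0,0,0],0],[[0,0,0],0]]' 0 40
```

```text
time_s: 21.73
ee_pos: [0.4111, -0.3606, 0.007]
eef_rot: [3.14, -0.002, -0.109]
force: [0.1, 0.3, 0.1]
grip_width: 0.0517
grip_force: 0.0
time_s: 22.4
ee_pos: [0.4101, -0.3598, 0.0051]
eef_rot: [3.142, -0.0, -0.109]
force: [-0.8, 0.4, 3.1]
grip_width: 0.0195
grip_force: 40.0
```

```bash
python3 -m pendant '[[[0,0,1],0],[[0,0,3],0],[[0,0,3],0],[[0,0,3],0],[[0,0,2],0],[[0,0,0],0]]' && python3 -m pendant '[[[0.46,1.8,0],0],[[0.92,3.63,0],0.003],[[0.92,3.63,0],0.003],[[0.92,3.63,0],0.003],[[0.92,3.63,0],0.003],[[0.92,3.63,0],0.003],[[0.92,3.63,0],0.004],[[0.92,3.63,0],0.004],[[0.92,3.63,0],0],[[0.92,3.63,0],0],[[0.92,3.63,0],0],[[0.92,3.63,0],0],[[0.92,3.63,0],0],[[0.92,3.63,0],0],[[0.92,3.63,0],0],[[0.92,3.63,0],0],[[0.92,3.63,0],0],[[0.92,3.63,0],0],[[0.92,3.63,0],0],[[0.46,1.8,0],0]]' && python3 -m pendant '[[[0,0,0],0],[[0,0,0],0],[[0,0,0],0],[[0,0,0],0]]'
```

```text
time_s: 22.9
ee_pos: [0.4114, -0.361, 0.1297]
eef_rot: [3.137, -0.005, -0.109]
force: [1.5, -0.5, -1.0]
grip_width: 0.0195
grip_force: 40.0
time_s: 24.57
ee_pos: [0.5843, 0.3331, 0.1233]
eef_rot: [3.141, 0.002, -0.084]
force: [0.3, -0.6, -1.7]
grip_width: 0.0197
grip_force: 40.0
time_s: 24.9
ee_pos: [0.5848, 0.3285, 0.1247]
eef_rot: [3.141, 0.001, -0.087]
force: [0.5, 0.1, -1.6]
grip_width: 0.0196
grip_force: 40.0
```

Next, lower to about z = 0.011.

```bash
python3 -m pendant '[[[0,0.1,-3],0],[[0,0,-3],0],[[0,0,-3],0],[[0,0,-1],0],[[0,0,-0.6],0],[[0,0,-0.4],0],[[0,0,-0.3],0],[[0,0,0],0],[[0,0,0],0],[[0,0,0],0],[[0,0,0],0]]' && python3 -m pendant '[[[0,0,0],0],[[0,0,0],0],[[0,0,0],0],[[0,0,0],0],[[0,0,0],0],[[0,0,0],0],[[0,0,1],0],[[0,0,3],0],[[0,0,3],0],[[0,0,3],0],[[0,0,3],0],[[0,0,3],0],[[-3,0,0],0],[[-3,0,0],0],[[-3,0,0],0],[[-3,0,0],0],[[-3,0,0],0],[[-3,0,0],0],[[0,0,0],0]]' 0.6 30
```

```text
time_s: 25.82
ee_pos: [0.5852, 0.3308, 0.0127]
eef_rot: [-3.141, -0.001, -0.086]
force: [0.6, -0.6, -2.7]
grip_width: 0.0198
grip_force: 40.0
time_s: 27.4
ee_pos: [0.4012, 0.3308, 0.173]
eef_rot: [-3.141, 0.0, -0.084]
force: [1.0, -0.2, -0.4]
grip_width: 0.0564
grip_force: 0.0
```

Run:
```python
from station import ctrl
import cv2,numpy as np
i=cv2.cvtColor(ctrl.camera("top")["color"],cv2.COLOR_RGB2BGR); cv2.imwrite("pics/top2.png",i)
R=lambda a:cv2.resize(a,None,fx=5,fy=5,interpolation=cv2.INTER_CUBIC)
cv2.imwrite("pics/f.png",np.vstack([R(i[215:273,100:260]),R(i[210:268,290:450])]))
j=cv2.cvtColor(ctrl.camera("side")["color"],cv2.COLOR_RGB2BGR)
cv2.imwrite("pics/g.png",cv2.resize(j[150:345,230:400],None,fx=3,fy=3,interpolation=cv2.INTER_CUBIC))
```

```text
(no output)
```

View pics/f.png

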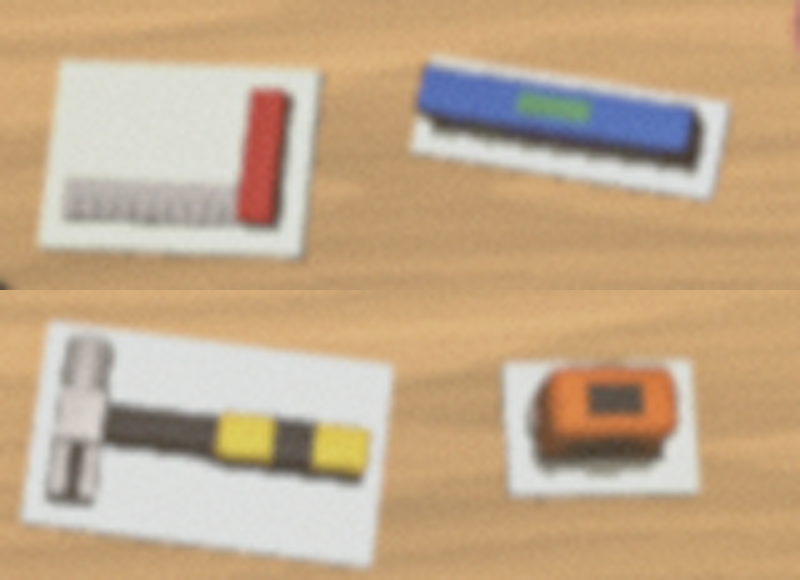

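View pics/g.png

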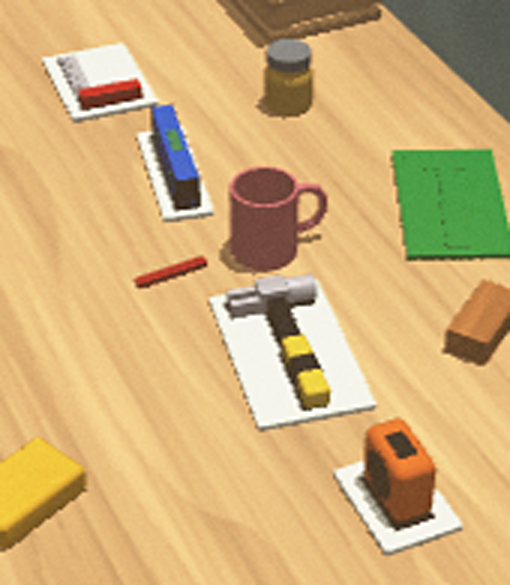

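Crops f and g: all four tools lie on their pads with nothing askew, and the mug is unmoved. I check the offsets numerically.

Run:
```python
from h import *
np.set_printoptions(precision=4,suppress=True)
A=(100,215);B=(290,210)
def loc(n,c,yaw,pc,py):
    d=np.array(c)-pc;print(n,[d@[np.cos(py),np.sin(py)],d@[-np.sin(py),np.cos(py)]],yaw-py)
r=rect(w([(428,63),(698,106),(690,152),(417,111)],.046,A,5));loc("level",r[0],r[3],(.6,.1622),1.361)
r=rect(w([(250,89),(288,91),(276,226),(237,223)],.024,A,5));loc("stock(-50,0)",r[0],r[4]+1.571,(.5929,.3791),1.485)
# lower row: y-290
b,k=w([(368,449-290)],.028,B,5)[0],w([(106,424-290)],.026,B,5)[0]
d=k-b;d/=np.hypot(*d);loc("hammer(18,0)",b+.105*d,np.arctan2(d[1],d[0]),(.5835,-.1654),1.395)
r=rect(w([(552,368-290),(675,370-290),(675,436-290),(550,438-290)],.068,B,5));print(r)
loc("tape from back",w([(549,403-290)],.068,B,5)[0]-.035*np.array([np.cos(1.53),np.sin(1.53)]),r[3],(.5809,-.3844),1.53)
```

```text
level [np.float64(-0.0003088456467506901), np.float64(-0.002465873664636645)] 0.0040953478757572714
stock(-50,0) [np.float64(-0.0518303215588951), np.float64(0.0005743139016954942)] 0.014761400941941227
hammer(18,0) [np.float64(0.01842221182964288), np.float64(-2.0652643413353908e-05)] 0.025762336948013775
(array([ 0.5816, -0.379 ]), np.float64(0.06624018802276593), np.float64(0.03728653369012063), np.float64(1.5209374208199942), np.float64(-0.10824371750594144))
tape from back [np.float64(0.004652654033119067), np.float64(-0.000754866837709618)] -0.009062579180005859
```

All offsets are under 5 mm and 0.03 rad, so I hand it in.

```bash
python3 -c "
from station import ctrl
print(ctrl.hand_in())"
```

```text
the job is handed in; nothing more can be done
None
```

All four tools are on their own pads, within about 5 mm and 0.03 rad of their outlines by the last pictures; the mug looks unmoved, the gripper is clear and the job is handed in (no verdict came back).

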